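# Lift the caddy lid off its hinge pins and stand it in the rack

## Robot

A 7-joint arm with a two-finger parallel gripper is mounted at the origin on a cart in front of the work surface, level with it; the furniture and walls round the work are solid. World frame = base frame: x ahead of the robot, y to its left, z up, the work surface at z = 0. Lengths are in m, angles in rad, forces in N, time in s.
With the tool pointing down it reaches from about 0.425 to 1.025 m from the base axis. Payload 9.4 kg.
Tool frame: the origin (TCP) lies on the mounting face of the last link; the fingertips stand 173 mm ahead of it and the grasp point (between the pads) lies arm.grip_point_offset ahead of it (arm.grip_point_offset is the distance from the TCP to the grasp point, in m); z points along the fingers, y is the line along which they close (so a half turn about z gives the same grasp; the last joint's range is limited). The gripper opens to 85 mm and grips with 20 to 120 N. Pads are 22 mm wide; open, the fingers measure 114 mm over their backs; the gripper's body (76 mm by 85 mm) begins 54 mm behind the grasp point. The pads swing forward as they close: fully open they stand 13 mm farther back than shut.
Start: joints at [-1.406, 0.599, -0.003, 1.599, 0.002, 0.943, -0.08], TCP at [0.174, 0.704, 0.405] pointing down, gripper open.
Joint ranges: [-2.57, 2.57], [-0.35, 1.97], [-1.29, 1.29], [0.11, 2.56], [-1.05, 4.19], [0.11, 1.86], [-2.63, 2.63]. Speed limits (rad/s): [2.22, 2.22, 3.01, 3.01, 3.14, 3.14, 3.14].

## Interface

Orientations are given as a 3x3 rotation matrix whose columns are the frame's x, y, z axes.
In Python, from cell import arm gives the robot as it stands. The module is installed in compiled form; this text tells all that it offers.
- The arm moves only by the tool send_rows, never from a script. Its argument "deltas" is a list of rows, each a list of 4 numbers: the shift along the tool's x, y, z in mm, then the turn about the tool's z in degrees. In form: [[x, y, z, turn], ...]. A call has 1 to 10 rows; each row is the pose to reach, as a shift and turn from the pose commanded when the call began, along the tool's axes at that moment; what a row does not reach only later rows make up. A row lasts 1/8 s, in which the tool goes at most 62.5 mm and 10.7 degrees, less where a joint would pass 70% of its speed; a pose out of reach is approached as far as the arm can. A call with a gripper value outside its range is refused whole. "jaw" is the opening, from -1 (shut) to 1 (fully open), set as the call begins (left out, the last holds). The fingers move at their own pace and stop on an object; "newtons" is the grip in N (left out, the last holds). Time passes only in rows, so rows that repeat a pose let the fingers close. It gives the time, the measured TCP pose, the force, the opening and the grip force at its end, in the units of the state.
- arm.get_obs(): the state, without advancing time (a new reading comes with each control period).
- arm.capture(name): name is "side" or "top" or "wrist"; returns (picture, depth): 480x640x3 uint8, red, green, blue; 480x640 float32, m along the optical axis (not along the pixel's ray), 0 where there is no reading.
- arm.camera_info(name): a dict with "intrinsics" (3x3 intrinsics, pixels), "R" (3x3) and "t" (3): a world point X has camera coordinates R X + t. Camera axes: x right, y down, z forward; pixel columns grow to the right and rows downward; lengths in m; the calibration is good to about 2 mm. A picture is of the moment at which its call begins: read the wrist's pose just before it. camera_info takes no time and is no camera call; for the wrist camera it gives the pose at the moment of the call.
- arm.job_done(): hands the job in; it is judged then, once.
The state is a dict: "t": time; "q": joint angles; "qd": joint speeds; "effort": joint torques, N m; "tcp_pos": TCP position; "orientation": TCP orientation; "force": force on the tool from outside, world axes, zero at the start; "torque": the same for the moment, N m; "finger_gap": finger opening in m; "finger_force": force on a finger pad.
Only numpy, scipy, OpenCV 4.12 (cv2) and the standard library are available. Lean on these libraries where they do the work, as an engineer would, in place of code of your own. Each camera call takes 0.05 s, during which the arm holds its last target. There are 200 camera calls.

## Task

I want to scrape peelings into the larger of the two food caddies, so please take its lid right off: take the lid by its pull, swing it up on its hinges until it stands upright, then lift it straight up off the hinge pins. Stand it upright in the slot of the wooden drying rack, hinge end down, and let go of it there without dropping it.

Things in the scene. Friction and masses are not known exactly. Their poses are not given: they have to be found in the camera images.
- caddy: larger of two grey food caddies, fixed: 110 mm deep (x), 170 mm wide (y), rim 90 mm high, steel hinge pins behind its back wall. Origin: centre of its underside on the worktop; x points to its hinge side, away from the robot, y along the hinge, z up. The smaller caddy (90 x 120 mm, 78 mm high) is a bystander in the same style; its lid does not come off.
- pins (a point): middle of the larger caddy's hinge axis, 73 mm behind the caddy's centre, 94 mm above the worktop; axes as the caddy. Two fixed pins, 8 mm thick, lie along y, 42 to 72 mm either side. Two lid hooks straddle them with 2 mm play; their slots open only towards the lid's +x, so the upright lid comes free after rising 18 mm. The ribs keep the closed lid from sliding off.
- lid: larger caddy's loose wooden lid, 0.14 to 0.28 kg, 120 (x) x 174 (y) x 8 mm, starts closed and level. Origin: its hinge axis, at point pins while on them. x points from pull to hinge end: level when closed, straight down when upright. Plate from x = -130 to -10 mm, ribs 8 mm deep below it; two hooks (y = +/-57 mm, 18 mm wide, 20 mm thick) end at x = +14 mm. Hinge free: let go, it falls.
- lid_bar (a point): centre of the cross bar of the lid's T-shaped pull, 160 mm from the hinge axis (lid x = -160 mm), axes as the lid. The bar is round, 16 mm thick, 30 mm long along y with flat ends, 30 mm beyond the lid's edge; neck 12 mm wide. Pinched across its two ends from above, it turns between the pads while the lid swings up, so the gripper can keep pointing down.
- rack: wooden drying rack, fixed: board 110 (x) x 200 (y) x 12 mm with two rows of four upright dowels, 10 mm thick, tops 92 mm above the worktop, at x = +/-25, y = +/-25 and +/-75 mm. The slot between the rows runs along y, 40 mm clear. Origin: centre of its underside. A lid standing in it on its hooks has its origin 26 mm and its bar 186 mm above the worktop.

How it is judged:
By the outcome, as a careful person would: the job done as asked, in the order asked, and still so for the second after the job is handed in, with the robot touching nothing.
It also fails if it takes over 54 s, if anything falls off the work surface, if the arm or the gripper's body presses on something with over 40 N, if the wrist force passes 120 N, or if a joint passes its speed limit or range.

## Working session

There is one attempt and no reset: what is moved stays moved. The work goes in short steps, Python scripts to look and compute and a tool call to move; the robot and the scene stay as the last step left them, time stands still between calls to the robot, and variables do not carry over. Pictures are saved under pics/ and viewed, at most 10 in all, crops included, and the job is handed in when it is done.

Besides the shell and the picture viewer there is one more tool, called after "Emit:" by a JSON object that holds its "fn" and its "kwargs", one argument or row to a line. send_rows: Moves the arm, as the interface text tells. Its arguments: {"type":"object","properties":{"deltas":{"type":"array"},"jaw":{"type":"number"},"newtons":{"type":"number"}},"required":["deltas"]}

```bash
mkdir -p pics
cat > h.py <<'E'
import numpy as np,cv2
from cell import arm
def cap(n,f=None):
    i=arm.camera_info(n); im,d=arm.capture(n)
    np.savez('last_%s.npz'%n,im=im,d=d,K=i['intrinsics'],R=i['R'],t=i['t'])
    if f: cv2.imwrite('pics/'+f,im[:,:,::-1])
    return im,d
def world(n,u,v,d=None):
    z=np.load('last_%s.npz'%n); 
    if d is None: d=z['d'][int(round(v)),int(round(u))]
    p=np.linalg.inv(z['K'])@np.array([u,v,1])*d
    return z['R'].T@(p-z['t'])
def ray_z(n,u,v,h):
    z=np.load('last_%s.npz'%n); c=-z['R'].T@z['t']; r=z['R'].T@np.linalg.inv(z['K'])@np.array([u,v,1])
    return c+r*(h-c[2])/r[2]
E
python3 - <<'E'
from h import *
np.set_printoptions(precision=4,suppress=True)
cap('top','top.png');cap('side','side.png')
o=arm.get_obs();print(o['tcp_pos'],o['orientation'],arm.grip_point_offset,o['t'],o['finger_gap'],o['force'])
for n in('top','side'):
    i=arm.camera_info(n);print(n,i['intrinsics'],-i['R'].T@i['t'],i['R'])
E
```

```text
[0.1735 0.7037 0.4039] [[-0.9709  0.2394 -0.0002]
 [ 0.2394  0.9709 -0.0014]
 [-0.0001 -0.0014 -1.    ]] 0.1547 0.1 0.08548593331279777 [ 0.0709 -0.4054  0.213 ]
top [[617.7202   0.     323.2753]
 [  0.     617.7202 247.0234]
 [  0.       0.       1.    ]] [ 0.4557 -0.0001  1.5422] [[-0.0202 -0.9998  0.0042]
 [-0.998   0.0199 -0.0594]
 [ 0.0593 -0.0054 -0.9982]]
side [[510.0672   0.     330.5778]
 [  0.     510.0672 243.8332]
 [  0.       0.       1.    ]] [-0.0078 -0.8305  0.4743] [[ 0.8411 -0.5409 -0.0025]
 [-0.2037 -0.3125 -0.9278]
 [ 0.5011  0.7809 -0.373 ]]
```

View pics/top.png

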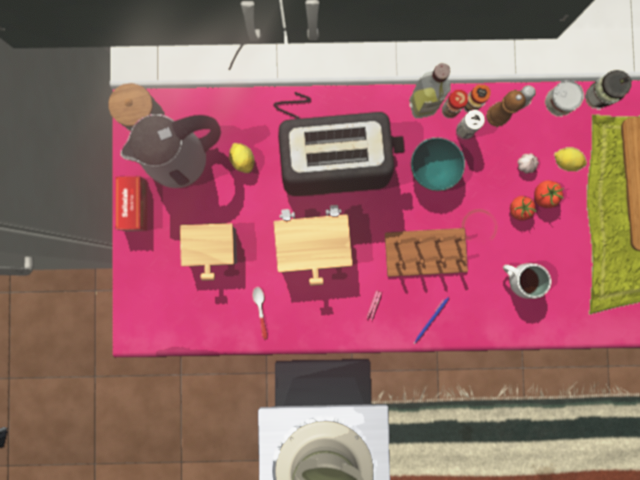

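View pics/side.png

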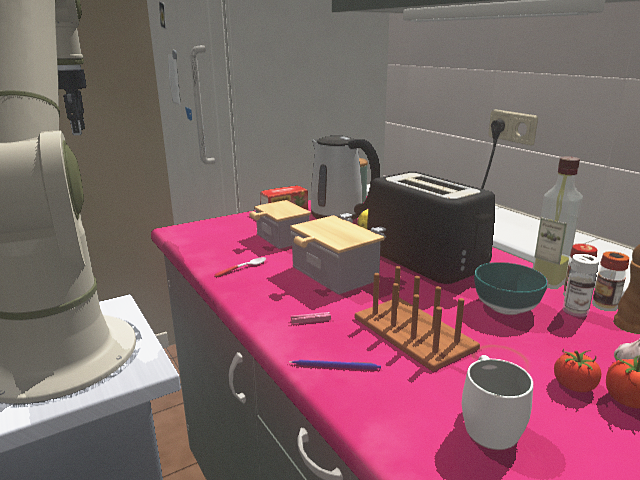

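The top view shows the larger caddy's lid at about (275..353, 214..272), its pull bar near (316,281) and the rack at (387..466, 229..277). The side view confirms the toaster stands right behind the caddy. I'll enlarge both views.

Run:
```python
import cv2,numpy as np
t=np.load('last_top.npz')['im'];s=np.load('last_side.npz')['im']
cv2.imwrite('pics/topc.png',cv2.resize(t[200:300,265:475,::-1],None,fx=3.8,fy=3.8,interpolation=cv2.INTER_CUBIC))
cv2.imwrite('pics/sidec.png',cv2.resize(s[205:375,285:485,::-1],None,fx=3.5,fy=3.5,interpolation=cv2.INTER_CUBIC))
```

```text
(no output)
```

View pics/topc.png

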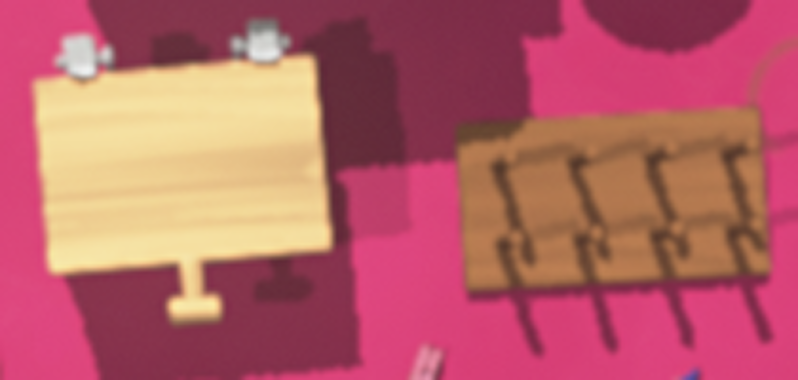

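View pics/sidec.png

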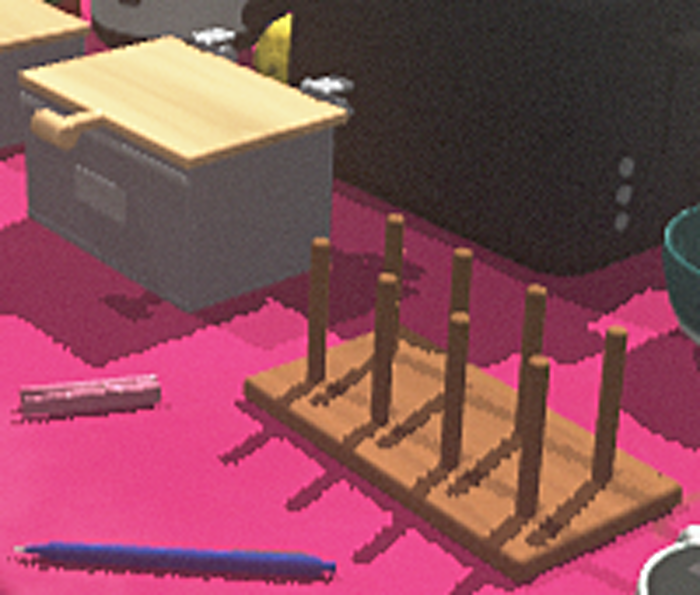

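The top crop gives lid corners (34,80), (316,57), (332,247) and (50,272), the bar at (194,305), and rack board corners (458,124), (760,106), (770,274) and (468,292). The side crop shows the matching points, so I'll triangulate.

```bash
cat > tri.py <<'E'
from h import *
np.set_printoptions(precision=4,suppress=True)
T=np.load('last_top.npz');S=np.load('last_side.npz')
def P(z):return z['K']@np.c_[z['R'],z['t']]
def tri(a,b):
    a=np.array(a)/3.8+[265,200]-0.37; b=np.array(b)/3.5+[285,205]-0.36
    X=cv2.triangulatePoints(P(T),P(S),a.reshape(2,1),b.reshape(2,1))[:,0];return X[:3]/X[3],a,b
pts=dict(lidBL=((34,80),(172,38)),lidBR=((316,57),(346,117)),lidFR=((332,247),(190,160)),lidFL=((50,272),(20,72)),bar=((194,303),(56,128)),
rBL=((458,124),(400,333)),rBR=((760,106),(681,490)),rFR=((770,274),(518,563)),rFL=((468,290),(247,384)),
d1=((500,160),(395,217)),d5=((512,240),(320,242)),d4=((738,148),(616,331)),d8=((738,232),(540,360)))
for k,(a,b) in pts.items():
    X,u,v=tri(a,b); print(k,X,'topdepth',world('top',*u),'side',world('side',*v))
def quad(k,h):
    q=np.array([ray_z('top',*(np.array(pts[i][0])/3.8+[265,200]-.37),h) for i in k]); c=q.mean(0)
    y=(q[0]+q[3]-q[1]-q[2])/2; x=(q[0]+q[1]-q[2]-q[3])/2
    print(k[0],c,'W',np.linalg.norm(y),'D',np.linalg.norm(x),'yaw_y',np.degrees(np.arctan2(-y[0],y[1])),'yaw_x',np.degrees(np.arctan2(x[1],x[0])))
quad(['lidBL','lidBR','lidFR','lidFL'],.1); quad(['rBL','rBR','rFR','rFL'],.012)
# toaster extents from top depth
d=T['d'];pp=[world('top',u,v) for u in range(270,410,2) for v in range(100,200,2) if d[v,u]>0]
pp=np.array(pp);m=pp[:,2]>.05;print('toaster',pp[m].min(0),pp[m].max(0))
# side-view: lid plane height from top depth
pp=np.array([world('top',u,v) for u in range(290,340,3) for v in range(228,262,3)]);print('lidz',np.median(pp[:,2]))
E
python3 tri.py
```

```text
lidBL [0.6053 0.1083 0.0944] topdepth [ 0.6165  0.1153 -0.0059] side [0.7285 0.2999 0.0171]
lidBR [ 0.6156 -0.0661  0.0931] topdepth [ 0.6283 -0.0719 -0.0078] side [ 0.6121 -0.0661  0.0935]
lidFR [ 0.4983 -0.0739  0.0949] topdepth [ 0.5017 -0.0791  0.0026] side [ 0.4974 -0.073   0.0946]
lidFL [0.4863 0.1    0.0963] topdepth [0.4871 0.0998 0.0936] side [0.5422 0.208  0.0527]
bar [0.4644 0.0124 0.0926] topdepth [0.4662 0.0114 0.0963] side [ 0.4523 -0.0031  0.1003]
rBL [ 0.58   -0.1631  0.0034] topdepth [ 0.5818 -0.165  -0.0076] side [ 0.5678 -0.1744  0.0119]
rBR [ 0.5871 -0.3607  0.0072] topdepth [ 0.5895 -0.3646 -0.0033] side [ 0.5815 -0.3617  0.0092]
rFR [ 0.4777 -0.3639  0.0099] topdepth [ 0.4783 -0.3669 -0.0011] side [ 0.4767 -0.3637  0.01  ]
rFL [ 0.4715 -0.167   0.0066] topdepth [ 0.4717 -0.167   0.0076] side [ 0.4692 -0.1695  0.0085]
d1 [ 0.5521 -0.1811  0.0876] topdepth [ 0.553  -0.1838  0.0598] side [ 0.5483 -0.188   0.0913]
d5 [ 0.5012 -0.1863  0.0885] topdepth [ 0.5012 -0.1863  0.0885] side [ 0.498  -0.19    0.0908]
d4 [ 0.5573 -0.3305  0.0856] topdepth [ 0.5568 -0.3324  0.0706] side [ 0.5535 -0.3375  0.0903]
d8 [ 0.5065 -0.33    0.0854] topdepth [ 0.5045 -0.3342  0.0552] side [ 0.5031 -0.3409  0.0922]
lidBL [0.5519 0.0164 0.1   ] W 0.17423086484245093 D 0.11826893644081836 yaw_y 3.7353552536579913 yaw_x 3.6807540438554778
rBL [ 0.5295 -0.2636  0.012 ] W 0.19782646319078065 D 0.10935868517651928 yaw_y 2.0798162029767395 yaw_x 1.702211841598665
toaster [ 0.6724 -0.1975  0.052 ] [0.839  0.0932 0.189 ]
lidz 0.09730389885477589
```

Emit:
{"fn": "send_rows", "kwargs": {
  "deltas": [
    [-20, -16, 0, -1],
    [-50, -40, 0, -3],
    [-85, -68, 0, -5],
    [-120, -97, 0, -7],
    [-155, -125, 0, -9],
    [-190, -153, 0, -11],
    [-225, -181, 0, -13],
    [-260, -209, 0, -15],
    [-290, -234, 0, -16.5],
    [-317, -255, 0, -17.5]
  ],
  "jaw": 1,
  "newtons": 40
}}

```text
t: 1.35
tcp_pos: [0.4211, 0.3789, 0.4045]
orientation: [[-0.998, -0.064, -0.0], [-0.064, 0.998, -0.001], [0.0, -0.001, -1.0]]
force: [-0.4, 0.1, -0.2]
finger_gap: 0.0851
finger_force: 0.0
```

Emit:
{"fn": "send_rows", "kwargs": {
  "deltas": [
    [-1, -20, 0, 0],
    [-3, -55, 5, 0],
    [-5, -97, 10, 0],
    [-7, -140, 15, 0],
    [-9, -183, 20, 0],
    [-12, -226, 25, 0],
    [-14, -270, 30, 0],
    [-16, -312, 35, 0],
    [-18, -347, 38, 0],
    [-19, -369, 40, 0]
  ]
}}

```text
t: 2.6
tcp_pos: [0.4621, 0.0124, 0.3646]
orientation: [[-0.998, -0.063, -0.0], [-0.063, 0.998, 0.0], [0.0, 0.0, -1.0]]
force: [0.2, 0.2, 0.7]
finger_gap: 0.0852
finger_force: 0.0
```

Run:
```python
from h import *
np.set_printoptions(precision=4,suppress=True)
o=arm.get_obs();print(o['tcp_pos'],o['orientation'],o['q'])
cap('wrist','w1.png');i=arm.camera_info('wrist');print(i['intrinsics'],-i['R'].T@i['t'],i['R'])
```

```text
[0.4621 0.0124 0.3646] [[-0.998  -0.0625 -0.0005]
 [-0.0625  0.998   0.    ]
 [ 0.0005  0.0001 -1.    ]] [-0.1084  0.3508 -0.0538  2.2236  0.0342  0.5684  1.4456]
[[379.263    0.     321.615 ]
 [  0.     379.263  237.3129]
 [  0.       0.       1.    ]] [0.3908 0.0063 0.3353] [[-0.0601  0.9982 -0.001 ]
 [ 0.9597  0.0581  0.275 ]
 [ 0.2746  0.0156 -0.9614]]
```

View pics/w1.png

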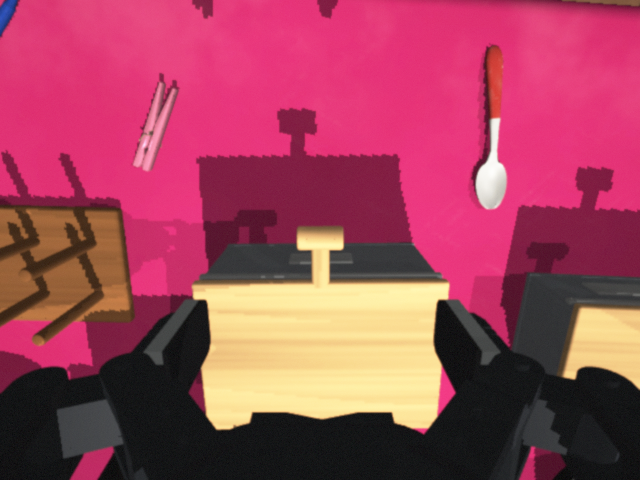

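The wrist view shows the bar at (297..344, 227..250), centre about (320.3,238.5), and the lid's front edge at v≈282, spanning u 194..447.

Run:
```python
from h import *
from tri import tri,P
w=np.load('last_wrist.npz');T=np.load('last_top.npz')
print('---')
print('depth',world('wrist',320,238))
b=np.array([320.3,238.5]);print(ray_z('wrist',*b,.094),ray_z('wrist',297,238.5,.094),ray_z('wrist',344,238.5,.094))
a=np.array([194,304])/3.8+[265,200]-.37
X=cv2.triangulatePoints(P(T),P(w),a.reshape(2,1),b.reshape(2,1))[:,0];print('top-wrist',X[:3]/X[3], ray_z('top',*a,.094))
for u in((194,283),(447,283)):print(ray_z('wrist',*u,.1))
```

```text
lidBL [0.6053 0.1083 0.0944] topdepth [ 0.6165  0.1153 -0.0059] side [0.7285 0.2999 0.0171]
lidBR [ 0.6156 -0.0661  0.0931] topdepth [ 0.6283 -0.0719 -0.0078] side [ 0.6121 -0.0661  0.0935]
lidFR [ 0.4983 -0.0739  0.0949] topdepth [ 0.5017 -0.0791  0.0026] side [ 0.4974 -0.073   0.0946]
lidFL [0.4863 0.1    0.0963] topdepth [0.4871 0.0998 0.0936] side [0.5422 0.208  0.0527]
bar [0.4644 0.0124 0.0926] topdepth [0.4662 0.0114 0.0963] side [ 0.4523 -0.0031  0.1003]
rBL [ 0.58   -0.1631  0.0034] topdepth [ 0.5818 -0.165  -0.0076] side [ 0.5678 -0.1744  0.0119]
rBR [ 0.5871 -0.3607  0.0072] topdepth [ 0.5895 -0.3646 -0.0033] side [ 0.5815 -0.3617  0.0092]
rFR [ 0.4777 -0.3639  0.0099] topdepth [ 0.4783 -0.3669 -0.0011] side [ 0.4767 -0.3637  0.01  ]
rFL [ 0.4715 -0.167   0.0066] topdepth [ 0.4717 -0.167   0.0076] side [ 0.4692 -0.1695  0.0085]
d1 [ 0.5521 -0.1811  0.0876] topdepth [ 0.553  -0.1838  0.0598] side [ 0.5483 -0.188   0.0913]
d5 [ 0.5012 -0.1863  0.0885] topdepth [ 0.5012 -0.1863  0.0885] side [ 0.498  -0.19    0.0908]
d4 [ 0.5573 -0.3305  0.0856] topdepth [ 0.5568 -0.3324  0.0706] side [ 0.5535 -0.3375  0.0903]
d8 [ 0.5065 -0.33    0.0854] topdepth [ 0.5045 -0.3342  0.0552] side [ 0.5031 -0.3409  0.0922]
lidBL [0.5519 0.0164 0.1   ] W 0.17423086484245093 D 0.11826893644081836 yaw_y 3.7353552536579913 yaw_x 3.6807540438554778
rBL [ 0.5295 -0.2636  0.012 ] W 0.19782646319078065 D 0.10935868517651928 yaw_y 2.0798162029767395 yaw_x 1.702211841598665
toaster [ 0.6724 -0.1975  0.052 ] [0.839  0.0932 0.189 ]
lidz 0.09730389885477589
---
depth [0.4577 0.0115 0.1029]
[0.4606 0.0118 0.094 ] [ 0.4615 -0.0036  0.094 ] [0.4596 0.0275 0.094 ]
top-wrist [0.4657 0.0117 0.0763] [0.4656 0.0114 0.094 ]
[ 0.495  -0.0707  0.1   ]
[0.4845 0.0982 0.1   ]
```

Emit:
{"fn": "send_rows", "kwargs": {
  "deltas": [
    [0, 0, 10, 0],
    [0, 0, 30, 0],
    [0, 0, 55, 0],
    [0, 0, 75, 0],
    [0, 0, 80, 0],
    [0, 0, 80, 0]
  ]
}}

```text
t: 3.4
tcp_pos: [0.4626, 0.0143, 0.2845]
orientation: [[-0.998, -0.065, -0.001], [-0.065, 0.998, 0.0], [0.001, 0.0, -1.0]]
force: [0.3, 0.4, 0.8]
finger_gap: 0.0855
finger_force: 0.0
```

Run:
```python
from h import *
np.set_printoptions(precision=4,suppress=True)
o=arm.get_obs();print(o['tcp_pos'],o['force'])
cap('wrist','w2.png')
K=np.load('last_wrist.npz');X=o['tcp_pos']+np.array(o['orientation'])[:,2]*arm.grip_point_offset
p=K['K']@(K['R']@X+K['t']);print(X,p[:2]/p[2])
```

```text
[0.4626 0.0143 0.2845] [0.3312 0.3562 0.8338]
[0.4625 0.0143 0.1298] [320.5337 329.4553]
```

View pics/w2.png

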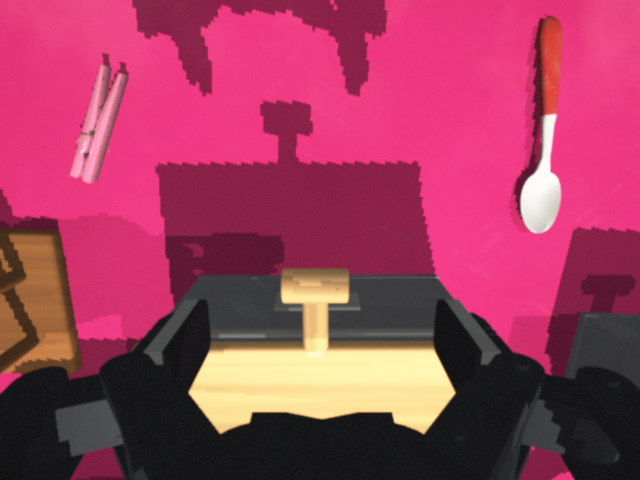

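The lower wrist view shows the bar at (281..350, 267..305), centre about (315.5,286).

Run:
```python
from h import *
np.set_printoptions(precision=4,suppress=True)
for b in((315.5,286),(315.5,268),(315.5,304)): print(ray_z('wrist',*b,.094),world('wrist',*b))
o=arm.get_obs();print(o['tcp_pos'])
R=np.load('last_wrist.npz');print(-R['R'].T@R['t'])
```

```text
[0.4607 0.0118 0.094 ] [0.4564 0.0117 0.104 ]
[0.4519 0.0112 0.094 ] [0.4526 0.0113 0.0922]
[0.4697 0.0123 0.094 ] [0.4673 0.0122 0.0989]
[0.4628 0.0141 0.2849]
[0.3912 0.01   0.2554]
```

Emit:
{"fn": "send_rows", "kwargs": {
  "deltas": [
    [1, -1, 10, 0],
    [2, -2, 25, 0],
    [2, -2, 35, 0],
    [2, -2, 36, 0]
  ]
}}

```text
t: 3.95
tcp_pos: [0.4608, 0.0113, 0.2481]
orientation: [[-0.998, -0.064, -0.001], [-0.064, 0.998, -0.0], [0.001, -0.0, -1.0]]
force: [0.1, -0.3, -0.2]
finger_gap: 0.0851
finger_force: 0.0
```

Emit:
{"fn": "send_rows", "kwargs": {
  "deltas": [
    [0, 0, 0, 0],
    [0, 0, 0, 0],
    [0, 0, 0, 0],
    [0, 0, 0, 0],
    [0, 0, 0, 0],
    [0, 0, 0, 0]
  ],
  "jaw": -1,
  "newtons": 40
}}

```text
t: 4.7
tcp_pos: [0.461, 0.0113, 0.2489]
orientation: [[-0.998, -0.064, 0.0], [-0.064, 0.998, 0.0], [-0.0, 0.0, -1.0]]
force: [-0.8, -0.7, 5.4]
finger_gap: 0.0291
finger_force: 42.7
```

Emit:
{"fn": "send_rows", "kwargs": {
  "deltas": [
    [0, 0, -5.6, 0],
    [-0.6, 0, -13.9, 0],
    [-2.4, 0, -27.8, 0],
    [-5.5, 0, -41.4, 0],
    [-9.6, 0, -54.7, 0],
    [-15, 0, -67.6, 0],
    [-21.4, 0, -80, 0],
    [-28.9, 0, -91.8, 0],
    [-37.4, 0, -102.8, 0],
    [-42, 0, -108, 0]
  ]
}}

```text
t: 5.95
tcp_pos: [0.503, 0.0139, 0.3574]
orientation: [[-0.998, -0.064, 0.0], [-0.064, 0.998, -0.0], [-0.0, -0.0, -1.0]]
force: [0.4, -0.3, -2.6]
finger_gap: 0.0288
finger_force: 40.9
```

Emit:
{"fn": "send_rows", "kwargs": {
  "deltas": [
    [-9.9, 0, -9.9, 0],
    [-20.6, 0, -18.8, 0],
    [-32, 0, -26.8, 0],
    [-44.1, 0, -33.8, 0],
    [-56.8, 0, -39.7, 0],
    [-69.9, 0, -44.5, 0],
    [-83.4, 0, -48.1, 0],
    [-97.1, 0, -50.5, 0],
    [-108.2, 0, -51.6, 0],
    [-117, 0, -52, 0]
  ]
}}

```text
t: 7.2
tcp_pos: [0.6202, 0.0215, 0.4086]
orientation: [[-0.998, -0.064, -0.0], [-0.064, 0.998, 0.0], [0.0, 0.0, -1.0]]
force: [-1.7, 0.5, -2.4]
finger_gap: 0.029
finger_force: 39.8
```

Emit:
{"fn": "send_rows", "kwargs": {
  "deltas": [
    [0, 0, 0, 0],
    [0, 0, 0, 0]
  ]
}}

```text
t: 7.45
tcp_pos: [0.6194, 0.0214, 0.4086]
orientation: [[-0.998, -0.064, -0.0], [-0.064, 0.998, -0.0], [0.0, -0.0, -1.0]]
force: [-1.3, 0.1, -2.3]
finger_gap: 0.0291
finger_force: 39.8
```

Run:
```python
from h import *
np.set_printoptions(precision=4,suppress=True)
o=arm.get_obs();print(o['tcp_pos'],o['force'],o['torque'],o['q'])
cap('side');im=np.load('last_side.npz')['im'][100:320,250:470,::-1]
cv2.imwrite('pics/s2.png',cv2.resize(im,None,fx=2.7,fy=2.7,interpolation=cv2.INTER_CUBIC))
```

```text
[0.6194 0.0214 0.4086] [-1.2822  0.092  -2.2724] [0.0264 0.3481 0.0534] [-0.0944  0.468  -0.0458  1.8445  0.028   0.8299  1.4803]
```

View pics/s2.png

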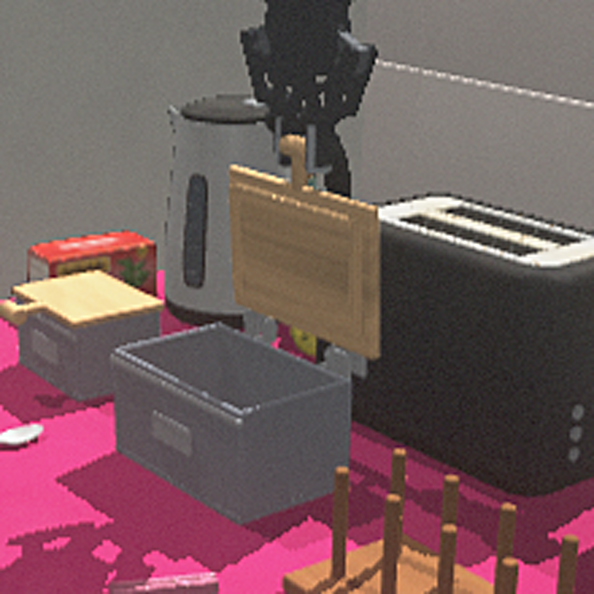

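The lid stands upright over the pins, still on the hinges and held by its bar. Now I'll lift it straight up.

Emit:
{"fn": "send_rows", "kwargs": {
  "deltas": [
    [-1, 0, -2, 0],
    [-1, 0, -6, 0],
    [-1, 0, -11, 0],
    [-1, 0, -17, 0],
    [-1, 0, -24, 0],
    [-1, 0, -34, 0],
    [-1, 0, -46, 0],
    [-1, 0, -58, 0],
    [-1, 0, -68, 0],
    [-1, 0, -72, 0]
  ]
}}

```text
t: 8.75
tcp_pos: [0.6206, 0.0214, 0.4816]
orientation: [[-0.998, -0.064, 0.001], [-0.064, 0.998, 0.0], [-0.001, 0.0, -1.0]]
force: [-0.6, 0.4, -1.9]
finger_gap: 0.0289
finger_force: 39.8
```

Emit:
{"fn": "send_rows", "kwargs": {
  "deltas": [
    [0, 0, 0, 0],
    [0, 0, 0, 0],
    [0, 0, 0, 0]
  ]
}}

```text
t: 9.12
tcp_pos: [0.6205, 0.0214, 0.4803]
orientation: [[-0.998, -0.064, -0.001], [-0.064, 0.998, -0.0], [0.001, -0.0, -1.0]]
force: [0.6, -0.5, -1.4]
finger_gap: 0.0295
finger_force: 39.8
```

Emit:
{"fn": "send_rows", "kwargs": {
  "deltas": [
    [0.1, -0.3, 0, 0],
    [1, -2.4, 0, 0],
    [3, -7.4, 0, 0],
    [6.5, -16.2, 0, 0],
    [11.7, -28.9, 0, 0],
    [18.4, -45.4, 0, 0],
    [26.5, -65.6, 0, 0],
    [35.7, -88.4, 0, 0],
    [45.8, -113.4, 0, 0],
    [56.3, -139.4, 0, 0]
  ]
}}

```text
t: 10.38
tcp_pos: [0.5723, -0.1233, 0.4808]
orientation: [[-0.998, -0.063, 0.0], [-0.063, 0.998, -0.0], [-0.0, -0.0, -1.0]]
force: [0.5, 0.5, -2.1]
finger_gap: 0.029
finger_force: 39.8
```

Emit:
{"fn": "send_rows", "kwargs": {
  "deltas": [
    [10.5, -26, 0, 0.2],
    [20.6, -51, 0, 0.5],
    [29.8, -73.8, 0, 0.8],
    [37.9, -94, 0, 1.1],
    [44.6, -110.5, 0, 1.4],
    [49.8, -123.2, 0, 1.6],
    [53.3, -132, 0, 1.8],
    [55.3, -137, 0, 1.8],
    [56.2, -139.1, 0, 1.8],
    [56.3, -139.4, 0, 1.8]
  ]
}}

```text
t: 11.62
tcp_pos: [0.5261, -0.2637, 0.4807]
orientation: [[-0.999, -0.033, 0.0], [-0.033, 0.999, 0.0], [-0.0, 0.0, -1.0]]
force: [-0.7, 0.3, -2.5]
finger_gap: 0.0292
finger_force: 39.8
```

Emit:
{"fn": "send_rows", "kwargs": {
  "deltas": [
    [0, 0, 0, 0],
    [0, 0, 0, 0],
    [0, 0, 0, 0],
    [0, 0, 0, 0]
  ]
}}

```text
t: 12.12
tcp_pos: [0.5259, -0.2639, 0.4807]
orientation: [[-0.999, -0.032, 0.0], [-0.032, 0.999, -0.0], [-0.0, -0.0, -1.0]]
force: [-0.4, -1.3, -1.3]
finger_gap: 0.0293
finger_force: 39.8
```

Run:
```python
from h import *
np.set_printoptions(precision=4,suppress=True)
o=arm.get_obs();print(o['tcp_pos'],o['force'],o['torque'],o['q'])
cap('side');im=np.load('last_side.npz')['im'][110:390,310:510,::-1]
a=cv2.resize(im,None,fx=2.1,fy=2.1,interpolation=cv2.INTER_CUBIC)
cap('wrist');w=np.load('last_wrist.npz')['im'][:,:,::-1]
w=cv2.resize(w,(376,282))
c=np.zeros((588,800,3),np.uint8);c[:,:420]=a;c[:282,422:798]=w
cv2.imwrite('pics/s3.png',c)
```

```text
[ 0.5259 -0.2639  0.4807] [-0.428  -1.306  -1.3487] [-0.0268  0.0642 -0.0256] [ 0.3476  0.3552  0.0288  1.8343 -0.0123  0.9523  1.9849]
```

View pics/s3.png

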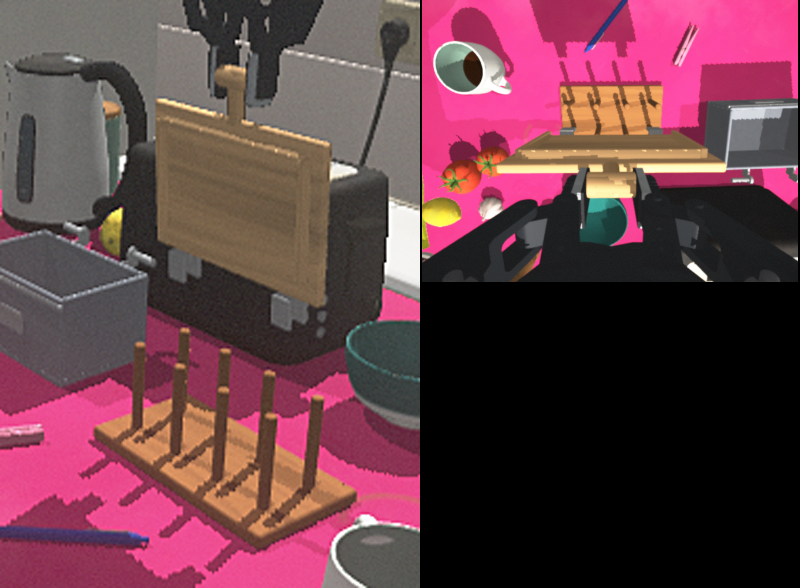

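The side view shows the lid hanging near upright over the rack, corners at (157,98), (330,143), (325,303) and (158,240). I'll check how plumb it is and where the front dowels stand in the wrist view.

Run:
```python
from h import *
np.set_printoptions(precision=4,suppress=True)
S=np.load('last_side.npz')
o=arm.get_obs();g=np.array(o['tcp_pos'])-[0,0,.1547]
yw=np.radians(1.9);ex=np.array([np.cos(yw),np.sin(yw),0]);ey=np.array([-ex[1],ex[0],0])
for tilt in(0,3,-3):
  a=np.radians(tilt);dn=np.array([0,0,-1])*np.cos(a)+ex*np.sin(a);nz=np.cross(dn,ey)
  out=[]
  for lx,ly,lz in((30,87,-2),(30,-87,-2),(150,-87,-2),(150,87,-2),(174,-57,0),(174,57,0)):
    X=g+(dn*lx+ey*ly+nz*lz)/1000;p=S['K']@(S['R']@X+S['t']);out.append(((p[:2]/p[2]-[310,110]+.25)*2.1).round(0))
  print(tilt,np.array(out).tolist())
# rack dowel tops predicted in side crop for rack hypothesis
for c in((.5295,-.2636),(.526,-.2636)):
  out=[]
  for i in(-25,25):
    for j in(75,-75):
      X=np.array([*c,.092])+(ex*i+ey*j)/1000;p=S['K']@(S['R']@X+S['t']);out.append(((p[:2]/p[2]-[310,110]+.25)*2.1).round(0))
  print(c,np.array(out).tolist())
w=np.load('last_wrist.npz')['im'][110:260,215:425,::-1]
cv2.imwrite('pics/w3.png',cv2.resize(w,None,fx=3.8,fy=3.8,interpolation=cv2.INTER_CUBIC))
```

```text
0 [[161.0, 95.0], [332.0, 141.0], [315.0, 307.0], [155.0, 239.0], [283.0, 323.0], [180.0, 276.0]]
3 [[162.0, 95.0], [334.0, 140.0], [323.0, 305.0], [162.0, 237.0], [292.0, 320.0], [188.0, 274.0]]
-3 [[159.0, 95.0], [330.0, 141.0], [308.0, 309.0], [148.0, 241.0], [274.0, 326.0], [171.0, 279.0]]
(0.5295, -0.2636) [[143.0, 342.0], [274.0, 413.0], [188.0, 328.0], [321.0, 395.0]]
(0.526, -0.2636) [[139.0, 343.0], [270.0, 414.0], [184.0, 329.0], [317.0, 396.0]]
```

View pics/w3.png

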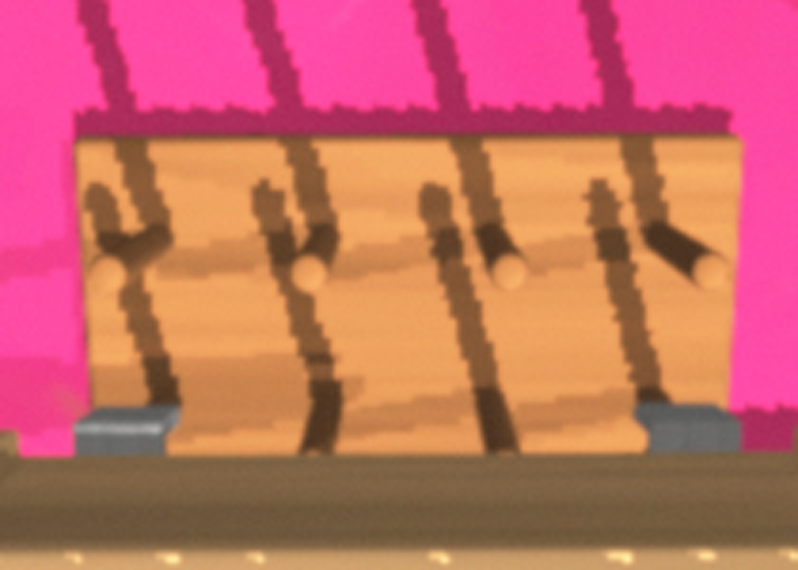

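The wrist crop shows the front dowel tops at (107,275), (309,272), (510,272) and (710,272), the board's front edge at (77..742, 139), and the hooks' lower front edges at v≈406.

Run:
```python
from h import *
np.set_printoptions(precision=4,suppress=True)
f=lambda p,h:ray_z('wrist',*(np.array(p)/3.8+[215,110]-.37),h)
for p in((107,275),(309,272),(510,272),(710,272)):print('dowel',f(p,.092))
for p in((77,140),(742,138)):print('board front',f(p,.012))
for p in((180,408),(80,425),(635,405),(740,420)):print('hook',f(p,.152))
print(arm.get_obs()['tcp_pos'])
```

```text
dowel [ 0.5055 -0.3389  0.092 ]
dowel [ 0.5032 -0.2886  0.092 ]
dowel [ 0.5016 -0.2386  0.092 ]
dowel [ 0.5    -0.1888  0.092 ]
board front [ 0.4771 -0.363   0.012 ]
board front [ 0.4702 -0.1657  0.012 ]
hook [ 0.5248 -0.3119  0.152 ]
hook [ 0.5292 -0.3333  0.152 ]
hook [ 0.5211 -0.2151  0.152 ]
hook [ 0.5236 -0.1924  0.152 ]
[ 0.5259 -0.2639  0.4807]
```

Emit:
{"fn": "send_rows", "kwargs": {
  "deltas": [
    [0.5, 0, 2, 0],
    [1, 0, 8, 0],
    [2, 0, 20, 0],
    [2, 0, 38, 0],
    [2, 0, 58, 0],
    [2, 0, 78, 0],
    [2, 0, 98, 0],
    [2, 0, 113, 0],
    [2, 0, 122, 0],
    [2, 0, 126, 0]
  ]
}}

```text
t: 13.48
tcp_pos: [0.524, -0.264, 0.3542]
orientation: [[-0.999, -0.032, -0.0], [-0.032, 0.999, 0.0], [0.0, 0.0, -1.0]]
force: [0.1, 0.3, -2.4]
finger_gap: 0.0292
finger_force: 39.8
```

Emit:
{"fn": "send_rows", "kwargs": {
  "deltas": [
    [0, 0, 0, 0],
    [0, 0, 2, 0],
    [0, 0, 4, 0],
    [0, 0, 6, 0],
    [0, 0, 8, 0],
    [0, 0, 8, 0],
    [0, 0, 8, 0]
  ]
}}

```text
t: 14.35
tcp_pos: [0.5239, -0.264, 0.3467]
orientation: [[-0.999, -0.032, 0.0], [-0.032, 0.999, 0.0], [-0.0, 0.0, -1.0]]
force: [0.5, 0.1, -2.4]
finger_gap: 0.0291
finger_force: 39.8
```

Emit:
{"fn": "send_rows", "kwargs": {
  "deltas": [
    [0, 0, 1, 0],
    [0, 0, 2, 0],
    [0, 0, 3, 0],
    [0, 0, 4, 0],
    [0, 0, 4, 0],
    [0, 0, 4, 0]
  ]
}}

```text
t: 15.1
tcp_pos: [0.5239, -0.264, 0.3427]
orientation: [[-0.999, -0.032, 0.0], [-0.032, 0.999, -0.0], [-0.0, -0.0, -1.0]]
force: [-0.1, -0.3, -1.6]
finger_gap: 0.029
finger_force: 39.8
```

Emit:
{"fn": "send_rows", "kwargs": {
  "deltas": [
    [0, 0, 1, 0],
    [0, 0, 1, 0],
    [0, 0, 1, 0]
  ]
}}

```text
t: 15.48
tcp_pos: [0.524, -0.2641, 0.3418]
orientation: [[-0.999, -0.032, 0.0], [-0.032, 0.999, -0.0], [-0.0, -0.0, -1.0]]
force: [-0.2, -0.9, -0.0]
finger_gap: 0.029
finger_force: 39.9
```

Contact may be starting, so I'll press on gently.

Emit:
{"fn": "send_rows", "kwargs": {
  "deltas": [
    [0, 0, 0.5, 0],
    [0, 0, 1, 0],
    [0, 0, 1, 0],
    [0, 0, 1, 0]
  ]
}}

```text
t: 15.98
tcp_pos: [0.5244, -0.2641, 0.3416]
orientation: [[-0.999, -0.032, 0.002], [-0.032, 0.999, -0.001], [-0.002, -0.001, -1.0]]
force: [0.3, 1.2, 7.5]
finger_gap: 0.0294
finger_force: 40.8
```

Run:
```python
from h import *
np.set_printoptions(precision=4,suppress=True)
for i in range(3):
  o=arm.get_obs();print(o['tcp_pos'],o['force'],o['torque']); cap('side')
cap('wrist')
S=np.load('last_side.npz')['im'][150:370,340:500,::-1]
a=cv2.resize(S,None,fx=2.7,fy=2.7,interpolation=cv2.INTER_CUBIC)
w=cv2.resize(np.load('last_wrist.npz')['im'][:,100:540,::-1],(366,400))
c=np.zeros((594,800,3),np.uint8);c[:,:432]=a;c[:400,434:]=w
cv2.imwrite('pics/s4.png',c)
```

```text
[ 0.5244 -0.2641  0.3416] [0.3077 1.1852 7.5489] [0.192  0.1822 0.0109]
[ 0.5244 -0.2641  0.3416] [-0.0068 -0.0959  7.5259] [ 0.2361  0.121  -0.0251]
[ 0.5244 -0.2641  0.3416] [-0.7757  1.159   7.1453] [0.16   0.1317 0.0047]
```

View pics/s4.png

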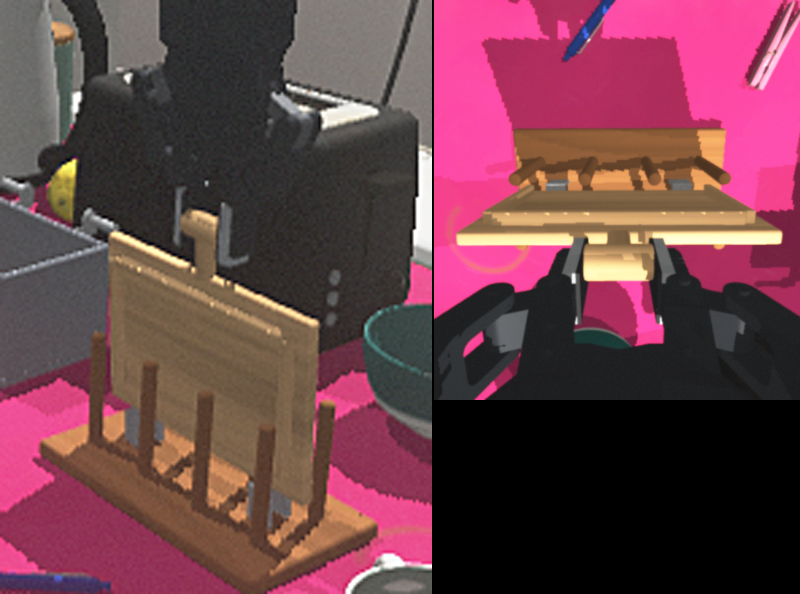

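The lid stands on the board between the dowel rows. I'll check its tilt from its edges: left (110,232)→(112,405), right (319,322)→(308,505).

Run:
```python
from h import *
S=np.load('last_side.npz')
g=np.array([.5244,-.2641,.3416-.1547]);yw=np.radians(1.9);ex=np.array([np.cos(yw),np.sin(yw),0]);ey=np.array([-ex[1],ex[0],0])
for tilt in(-2,0,2,4):
  a=np.radians(tilt);dn=np.array([0,0,-1])*np.cos(a)+ex*np.sin(a);nz=np.cross(dn,ey);out=[]
  for lx,ly,lz in((30,87,-2),(150,87,-2),(30,-87,6),(150,-87,6)):
    X=g+(dn*lx+ey*ly+nz*lz)/1000;p=S['K']@(S['R']@X+S['t']);out.append(((p[:2]/p[2]-[340,150]+.3)*2.7).round(0))
  print(tilt,np.array(out).tolist())
# tilt by depth: lid face points in side view
d=S['d'];F=[]
for x in range(150,270,6):
  for y in range(290,450,6):
    u,v=x/2.7+340,y/2.7+150
    X=world('side',u,v)
    if abs(X[1]+.264)<.07 and .06<X[2]<.15 and abs((X-g)@ex)<.02:F.append(X)
F=np.array(F);A=np.c_[F[:,1:],np.ones(len(F))]
from scipy.optimize import least_squares
r=least_squares(lambda c:A@c-F[:,0],[0,0,.52],loss='soft_l1',f_scale=.002).x
print(len(F),'dx/dz',r[1],'tilt deg',-np.degrees(np.arctan(r[1])),'yaw',-np.degrees(np.arctan(r[0])),'x face at z=.1',r@[-.264,.1,1],'rms',np.std(A@r-F[:,0]))
```

```text
-2 [[114.0, 228.0], [103.0, 394.0], [328.0, 317.0], [304.0, 505.0]]
0 [[116.0, 228.0], [109.0, 393.0], [329.0, 316.0], [310.0, 502.0]]
2 [[117.0, 228.0], [115.0, 391.0], [331.0, 315.0], [317.0, 499.0]]
4 [[118.0, 227.0], [121.0, 388.0], [332.0, 314.0], [323.0, 496.0]]
388 dx/dz -0.09099768083447322 tilt deg 5.199463091188153 yaw 1.765643872725446 x face at z=.1 0.5192377926519508 rms 0.0023636795085186673
```

The lid leans about 3.5°, its top towards the robot. I'll push the bar forward while the feet stay put.

Emit:
{"fn": "send_rows", "kwargs": {
  "deltas": [
    [-1, 0, 0, 0],
    [-3, 0, 0, 0],
    [-5, 0, 0, 0],
    [-7, 0, 0, 0],
    [-9, 0, 0, 0],
    [-9, 0, 0, 0],
    [-9, 0, 0, 0]
  ]
}}

```text
t: 17.05
tcp_pos: [0.533, -0.2638, 0.3415]
orientation: [[-0.999, -0.032, 0.001], [-0.032, 0.999, -0.0], [-0.001, -0.0, -1.0]]
force: [-0.6, 0.5, 7.6]
finger_gap: 0.0287
finger_force: 40.8
```

```bash
cat > tilt.py <<'E'
from h import *
np.set_printoptions(precision=4,suppress=True)
o=arm.get_obs();print(o['tcp_pos'],o['force'],o['torque'])
np.savez('prev.npz',**np.load('last_side.npz'))
cap('side')
from scipy.optimize import least_squares
g=np.array(o['tcp_pos'])-[0,0,.1547]
for n in('prev.npz','last_side.npz'):
  S=np.load(n);vv,uu=np.mgrid[220:345,375:470];d=S['d'][vv,uu].ravel()
  Q=np.linalg.inv(S['K'])@np.stack([uu.ravel(),vv.ravel(),np.ones(d.size)])*d
  X=(S['R'].T@(Q-S['t'][:,None])).T
  m=(abs(X[:,1]+.264)<.055)&(X[:,2]>.055)&(X[:,2]<.15)&(abs(X[:,0]-.526)<.03); F=X[m]
  A=np.c_[F[:,1:],np.ones(len(F))]
  r=least_squares(lambda c:A@c-F[:,0],[0,0,.52],loss='cauchy',f_scale=.0015).x
  print(n,m.sum(),'tilt',-np.degrees(np.arctan(r[1])),'x@.1',r@[-.264,.1,1])
  im=S['im'];
  # lid left edge & right edge by horizontal gradient of full-res rows
  for rows,c0,c1 in(((240,270),372,392),((290,325),445,465)):
    for v in np.linspace(*rows,4).astype(int):
      gx=np.diff(im[v-1:v+2,c0:c1].astype(float).mean(0).mean(1)); k=np.argmax(abs(gx)); print((v,c0+k+.5),end=' ')
  print()
E
python3 tilt.py
```

```text
[ 0.533  -0.2638  0.3415] [-0.5564  0.4872  7.5527] [0.0973 0.6281 0.0461]
prev.npz 2432 tilt 4.3802963986026695 x@.1 0.5193153945698884
(np.int64(240), np.float64(375.5)) (np.int64(250), np.float64(390.5)) (np.int64(260), np.float64(381.5)) (np.int64(270), np.float64(379.5)) (np.int64(290), np.float64(457.5)) (np.int64(301), np.float64(463.5)) (np.int64(313), np.float64(456.5)) (np.int64(325), np.float64(461.5)) 
last_side.npz 2510 tilt 1.6377839101421907 x@.1 0.5235989542181613
(np.int64(240), np.float64(382.5)) (np.int64(250), np.float64(382.5)) (np.int64(260), np.float64(382.5)) (np.int64(270), np.float64(379.5)) (np.int64(290), np.float64(459.5)) (np.int64(301), np.float64(463.5)) (np.int64(313), np.float64(462.5)) (np.int64(325), np.float64(461.5))
```

Emit:
{"fn": "send_rows", "kwargs": {
  "deltas": [
    [-1, 0, 0, 0],
    [-2, 0, 0, 0],
    [-3, 0, 0, 0],
    [-3, 0, -0.5, 0],
    [-3, 0, -0.8, 0],
    [-3, 0, -0.8, 0]
  ],
  "newtons": 20
}}

```text
t: 17.85
tcp_pos: [0.5358, -0.2637, 0.3414]
orientation: [[-0.999, -0.032, -0.0], [-0.032, 0.999, 0.0], [0.0, 0.0, -1.0]]
force: [-1.4, 0.9, 1.3]
finger_gap: 0.0294
finger_force: 40.2
```

```bash
python3 tilt.py | grep -v int64
```

```text
[ 0.5358 -0.2637  0.3414] [-1.4216  0.8708  1.2861] [-0.1033  0.424  -0.051 ]
prev.npz 2510 tilt 1.6377839101421907 x@.1 0.5235989542181613
last_side.npz 2530 tilt 1.1384933451438326 x@.1 0.5253840756220519
```

Emit:
{"fn": "send_rows", "kwargs": {
  "deltas": [
    [0, 0, 0, 0],
    [0, 0, 0, 0],
    [0, 0, 0, 0],
    [0, 0, 0, 0],
    [0, 0, 0, 0]
  ],
  "jaw": 0.2
}}

```text
t: 18.52
tcp_pos: [0.536, -0.2636, 0.3415]
orientation: [[-0.999, -0.032, 0.0], [-0.032, 0.999, -0.0], [-0.0, -0.0, -1.0]]
force: [0.4, 0.0, -0.4]
finger_gap: 0.0515
finger_force: 0.0
```

```bash
python3 tilt.py | grep -v int64
```

```text
[ 0.536  -0.2636  0.3415] [ 0.4116  0.0254 -0.3554] [-0.0034  0.0291  0.0223]
prev.npz 2530 tilt 1.1384933451438326 x@.1 0.5253840756220519
last_side.npz 2539 tilt 1.1725402260059208 x@.1 0.5268324405313226
```

The lid stands on its own. Next I'll retreat straight up and check that it stays.

Emit:
{"fn": "send_rows", "kwargs": {
  "deltas": [
    [0, 0, -3, 0],
    [0, 0, -10, 0],
    [0, 0, -22, 0],
    [0, 0, -40, 0],
    [0, 0, -60, 0],
    [0, 0, -80, 0],
    [0, 0, -100, 0],
    [0, 0, -115, 0],
    [0, 0, -120, 0],
    [0, 0, -120, 0]
  ]
}}

```text
t: 19.82
tcp_pos: [0.5358, -0.2636, 0.4616]
orientation: [[-0.999, -0.032, 0.0], [-0.032, 0.999, -0.0], [-0.0, -0.0, -1.0]]
force: [-0.1, -0.6, -0.4]
finger_gap: 0.0512
finger_force: 0.0
```

```bash
python3 tilt.py | grep -v int64
python3 - <<'E'
from h import *
cap('top')
# bar top: points above 0.17 near rack
S=np.load('last_side.npz');vv,uu=np.mgrid[200:300,370:480];d=S['d'][vv,uu].ravel()
X=(S['R'].T@(np.linalg.inv(S['K'])@np.stack([uu.ravel(),vv.ravel(),np.ones(d.size)])*d-S['t'][:,None])).T
m=(abs(X[:,1]+.264)<.02)&(abs(X[:,0]-.53)<.05)&(X[:,2]>.176)&(X[:,2]<.22);print(m.sum(),X[m].mean(0),X[m].max(0))
E
```

```text
[ 0.5358 -0.2636  0.4616] [-0.1479 -0.6187 -0.4388] [-0.0114 -0.0047  0.0174]
prev.npz 2539 tilt 1.1725402260059208 x@.1 0.5268324405313226
last_side.npz 2526 tilt 1.2067779505934382 x@.1 0.5267086072572761
190 [ 0.52560221 -0.26740482  0.18720708] [ 0.53695047 -0.24809829  0.19364843]
```

The lid hasn't moved: the bar is centred at 0.187 m with its top at 0.194 m, and the gripper is clear of it.

```bash
python3 -c "
from cell import arm
print(arm.job_done())"
```

```text
the job is handed in; nothing more can be done
None
```

The larger caddy's lid is off and stands upright, hinge end down, in the drying rack's slot; I released it once it stood on the board, the gripper is clear, and I handed the job in at about 20 s.

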